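Pull the long lens tube from its case

ROBOT

A 6-joint arm with a two-finger parallel gripper is mounted at the origin on a cart in front of the work surface, level with it; the furniture and walls round the work are solid. World frame = base frame: x ahead of the robot, y to its left, z up, the work surface at z = 0. Lengths are in m, angles in rad, forces in N, time in s.
With the tool pointing down it reaches from about 0.425 to 0.95 m from the base axis. Payload 3.5 kg.
Tool frame: the origin (TCP) lies midway between the tips of the shut fingers; the grasp point (between the pads) lies 19 mm behind it (pinch_z is the distance from the TCP to the grasp point, in m); z points along the fingers, y is the direction in which the jaws open and shut (so a half turn about z gives the same grasp; the last joint's range is limited). The gripper opens to 85 mm and grips with 20 to 120 N. Pads are 22 mm wide; open, the fingers measure 114 mm over their backs; the gripper's body (76 mm by 85 mm) begins 54 mm behind the grasp point. The pads swing forward as they close: fully open they stand 13 mm farther back than shut.
Start: joints at [0.983, 0.286, 1.577, -0, 1.279, -0.15], TCP at [0.286, 0.611, 0.231] pointing down, gripper open.
Joint ranges: [-2.77, 2.77], [-0.9, 2.22], [0.21, 2.48], [-1.53, 4.67], [0.24, 2.81], [-2.84, 2.84]. Speed limits (rad/s): [2.79, 2.79, 3.14, 3.14, 3.14, 3.14].

INTERFACE

Orientations are given as a unit quaternion [w, x, y, z].
In Python, from rig import * gives the robot as it stands. The module is installed in compiled form; this text tells all that it offers.
- The arm moves only by the tool step_arm, never from a script. Its argument "moves" is a list of rows, each an object of numbers: "x", "y", "z": the shift along the world's x, y, z in cm; "ax", "ay", "az": the turn, a rotation vector about the world's x, y, z in degrees; "grip": the gripper command: -1 is fully open, 1 is shut, values between are in proportion. A call has 1 to 10 rows; each row shifts and turns the pose as measured when the row begins; what a row does not reach is not made up. A row lasts 1/10 s, in which the tool goes at most 50 mm and 8.59 degrees, less where a joint would pass 70% of its speed; a pose out of reach is approached as far as the arm can. A call is refused whole if a number of a shift passes 5 or a number of a turn 8.59, either way. A call with a gripper value outside its range is refused whole. The fingers move at their own pace and stop on an object; "force" is the grip in N (left out, the last holds). Time passes only in rows, so rows that do not move let the fingers close. It gives the time, the measured TCP pose, the force and the opening at its end, in the units of the state.
- get_state(): the state, without advancing time (a new reading comes with each control period).
- snapshot(name): name is "side" or "top" or "wrist"; returns a dict with "color" (384x512x3 uint8, red, green, blue), "fx", "fy", "cx", "cy" (pixels), "rvec" (rotation vector, rad) and "tvec" (3), from world to camera coordinates, as OpenCV has them; the wrist camera has in their place "T_tool_cam" (4x4, takes a point from camera to tool coordinates, whose origin is the TCP and whose axes are the flange's). Camera axes: x right, y down, z forward; pixel columns grow to the right and rows downward; lengths in m; the calibration is good to about 2 mm. A picture is of the moment at which its call begins: read the wrist's pose just before it. There is no depth.
- hand_in(): hands the job in, once; it reports no verdict.
The state is a dict: "clock": time; "qpos": joint angles; "qd": joint speeds; "joint_efforts": joint torques, N m; "tcp_pos": TCP position; "tcp_rot": TCP orientation; "contact_force": force on the tool from outside, world axes, zero at the start; "moment": the same for the moment, N m; "opening": finger opening in m.
Only numpy, scipy, OpenCV 4.12 (cv2) and the standard library are available. Lean on these libraries where they do the work, as an engineer would, in place of code of your own. Each camera call takes 0.05 s, during which the arm holds its last target. There are 200 camera calls.

TASK

Pull the longest of the three lens tubes out of its foam cutout in the lens case (it fits snugly, and small twists help it out) and stand it upright on the round steel dish. Do not let it drop, and leave the other two tubes seated in the case.

Things in the scene. Friction and masses are not known exactly. Their poses are not given: they have to be found in the camera images.
- lens_long: The tube to take, longest and slimmest: 93 mm long, 0.12 kg; barrel 30 mm in diameter to 43 mm above its underside, then a round head 32 mm in diameter. Origin: centre of its underside; z up the tube, y along the row. Its foam cutout grips it: a straight pull takes 7 to 15 N, small twists about its axis ease it, free after 37 mm of lift. Neighbours' heads are 27 mm or more away; its x sides are clear.
- lens_mid: Tube of middle length, stays put: 75 mm long, same 30 mm barrel, head 38 mm in diameter from 43 mm up. Origin: centre of its underside; z up, y along the row. The grey lens case (108 x 208 mm, 47 mm high, fixed, turned up to 20 degrees) holds the three aluminium tubes in a row along its long side, cutouts 65 mm apart, in any order.
- lens_short: Shortest and widest tube, stays put: 63 mm long, same 30 mm barrel, head 46 mm in diameter from 43 mm up. Origin: centre of its underside; z up, y along the row. A seated tube's underside is 8 mm above the worktop, 37 mm below the top of the foam, and the heads begin 4 mm above the case's rim.
- dish: Round shallow steel dish on the worktop, loose, 0.7 kg, 116 mm in diameter at the rim and 10 mm high. Its flat inner floor, 102 mm in diameter, lies 4 mm above its underside. Origin at the centre of its underside, z up.
There are look-alikes about, which are no part of the job. What is shaped like the lens_long but blue is not meant. Leave any purple look-alike of the dish alone.

How it is judged:
On the way:
1. the long lens tube is held by the gripper with its underside drawn clear above the case (height (world z) of lens_long above 0.055 m and contact force between lens_long and the fingers above 0.5 N), for 0.1 s.
At the end, for the whole second after the job is handed in: The long lens tube stands at rest and upright (within 10 degrees, right way up) on the floor of the steel dish, its centre within 30 mm of the dish's centre; the dish lies flat; the other two tubes are still seated in the case, within 12 mm of where they were and within 10 degrees of upright (horizontal distance between lens_long and dish below 0.03 m and angle between each of lens_long, lens_mid, lens_short's own z axis and vertical below 0.17 rad and z of lens_long in the frame of dish between -0.002 and 0.012 m and linear speed of lens_long below 0.02 m/s and angle between dish's own z axis and vertical below 0.1 rad and distance of each of lens_mid, lens_short from where it was at the start of the episode below 0.012 m); the robot touches nothing.
It fails at once if the long lens tube is dropped (moves faster than 0.5 m/s while the fingers do not hold it) (contact force between lens_long and the fingers below 0.05 N and linear speed of lens_long above 0.5 m/s).
It also fails if it takes over 48 s, if anything falls off the work surface, if the arm or the gripper's body presses on something with over 40 N, if the wrist force passes 120 N, or if a joint passes its speed limit or range.

## Working session

There is one attempt and no reset: what is moved stays moved. The work goes in short steps, Python scripts to look and compute and a tool call to move; the robot and the scene stay as the last step left them, time stands still between calls to the robot, and variables do not carry over. Pictures are saved under pics/ and viewed, about 8 in all and at most 12, crops included, and the job is handed in when it is done.

Besides the shell and the picture viewer there is one more tool, called after "Request:" by a JSON object that holds its "api" and its "payload". step_arm: Moves the arm, as the interface text tells. Its arguments: {"type":"object","properties":{"moves":{"type":"array","items":{"type":"object","properties":{"x":{"type":"number"},"y":{"type":"number"},"z":{"type":"number"},"ax":{"type":"number"},"ay":{"type":"number"},"az":{"type":"number"},"grip":{"type":"number"}}}},"force":{"type":"number"}},"required":["moves"]}

```bash
mkdir -p pics; cat > h.py <<'E'
from rig import *
import numpy as np, cv2
from scipy.spatial.transform import Rotation as R
def snap(n,f,crop=None,k=1):
    s=get_state(); d=snapshot(n); im=d["color"][:,:,::-1]
    if crop: x0,y0,x1,y1=crop; im=im[y0:y1,x0:x1]
    if k!=1: im=cv2.resize(im,None,fx=k,fy=k,interpolation=cv2.INTER_CUBIC)
    cv2.imwrite(f"pics/{f}.png",im); np.save(f"pics/{f}.npy",{"s":s,"d":d},allow_pickle=True); return s,d
def cam(s,d):
    if "T_tool_cam" in d:
        w=s["tcp_rot"]; T=np.eye(4); T[:3,:3]=R.from_quat([w[1],w[2],w[3],w[0]]).as_matrix(); T[:3,3]=s["tcp_pos"]
        T=T@np.array(d["T_tool_cam"]); return T[:3,:3],T[:3,3]
    Rm=R.from_rotvec(np.ravel(d["rvec"])).as_matrix(); return Rm.T,-Rm.T@np.ravel(d["tvec"])
def load(f):
    a=np.load(f"pics/{f}.npy",allow_pickle=True).item(); return a["s"],a["d"]
def world(f,u,v,z):
    s,d=load(f); Rc,c=cam(s,d); r=Rc@np.array([(u-d["cx"])/d["fx"],(v-d["cy"])/d["fy"],1]); return c+r*(z-c[2])/r[2]
def pix(f,p):
    s,d=load(f); Rc,c=cam(s,d); q=Rc.T@(np.array(p)-c); return q[0]/q[2]*d["fx"]+d["cx"],q[1]/q[2]*d["fy"]+d["cy"]
E
python3 - <<'E'
from h import *
print(get_state())
a=[cv2.imread(f"pics/{n}0.png") for n in ("top","side") if snap(n,n+"0")]
cv2.imwrite("pics/top0b.png",cv2.resize(a[0],(800,600),interpolation=3))
cv2.imwrite("pics/side0b.png",cv2.resize(a[1],(800,600),interpolation=3))
for n in("top0","side0"): print(cam(*load(n)))
E
```

```text
{'clock': 0.0, 'qpos': array([ 9.83037618e-01,  2.87215175e-01,  1.57818218e+00, -3.91769449e-05,
        1.27861135e+00, -1.49988942e-01]), 'qd': array([-0.00033432,  0.00164103, -0.00087454,  0.00096395, -0.00134849,
        0.00040813]), 'joint_efforts': array([ 2.69381817e-04, -4.05976653e+01, -2.92633384e+01, -1.60385916e-04,
        5.80324559e-03, -3.81636909e-06]), 'tcp_pos': array([0.28574912, 0.61080004, 0.22991137]), 'tcp_rot': array([-4.18082380e-04,  2.17135560e-01,  9.76140712e-01, -1.13352876e-03]), 'contact_force': array([0.3756564 , 0.64678254, 0.16417322]), 'moment': array([0.00458267, 0.01948996, 0.01802975]), 'opening': 0.08515372926245053}
(array([[ 0.00373653, -0.99802715,  0.06267258],
       [-0.99986079, -0.00474787, -0.0159957 ],
       [ 0.0162617 , -0.06260408, -0.99790595]]), array([0.41238428, 0.00295051, 0.96829685]))
(array([[ 0.99778736, -0.03005454,  0.05930518],
       [-0.06620898, -0.53049783,  0.84509669],
       [ 0.00606228, -0.84715334, -0.53131391]]), array([ 0.41793328, -0.81375691,  0.55847194]))
```

View pics/top0b.png

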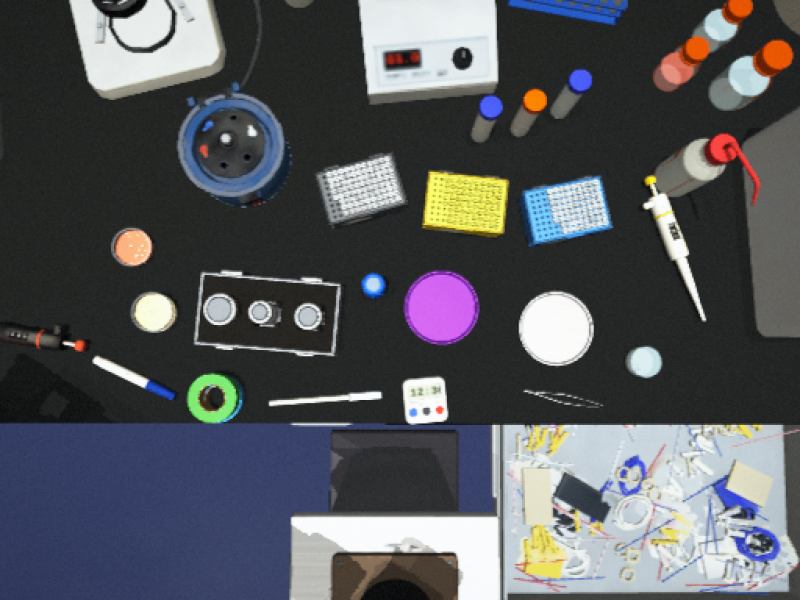

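View pics/side0b.png

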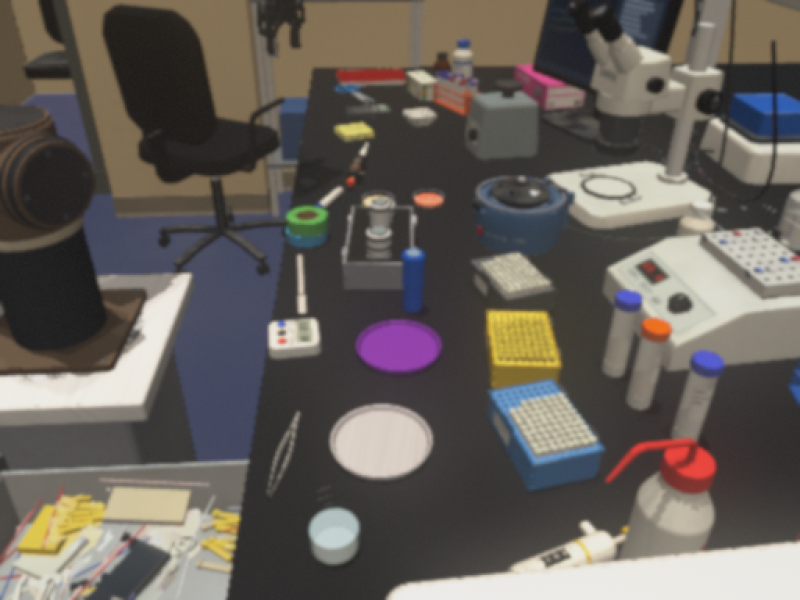

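The top view shows the case with three tubes at about (219,308), (263,312) and (309,316) in the 800x600 frame. It also shows the steel dish at (556,328), the purple decoy dish at (441,307) and the blue decoy tube at (373,285). I'll zoom in on the case next.

```bash
python3 - <<'E'
from h import *
im=cv2.imread("pics/top0.png")[165:235,118:225]
cv2.imwrite("pics/c1.png",cv2.resize(im,None,fx=7,fy=7,interpolation=2))
k=.64
for n,u,v,z in [("L",219,308,.071),("M",263,312,.101),("R",309,316,.083),("dish",556,328,.01),("blue",373,285,.09)]: print(n,world("top0",u*k,v*k,z))
for n,u,v,z in [("dish",381,441,.01)]: print(n,world("side0",u*k,v*k,z))
E
```

```text
L [0.46125324 0.25476262 0.071     ]
M [0.45430421 0.18500251 0.101     ]
R [0.44975324 0.12322356 0.083     ]
dish [ 0.43587242 -0.25002936  0.01      ]
blue [0.49402081 0.03196323 0.09      ]
dish [ 0.43889261 -0.25636793  0.01      ]
```

View pics/c1.png

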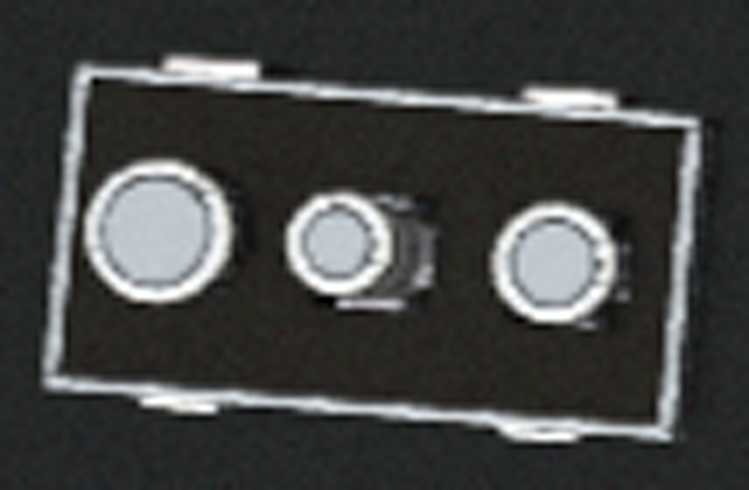

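The middle tube is the slimmest and tallest, so it is lens_long, at about (0.454, 0.185). The row is turned about -5°. Next I'll move above it and turn the jaws along the case's x axis.

Request:
{"api": "step_arm", "payload": {"moves": [{"x": 1.7, "y": -4.3, "az": -7, "grip": -1}, {"x": 1.7, "y": -4.3, "az": -7}, {"x": 1.7, "y": -4.3, "az": -7}, {"x": 1.7, "y": -4.3, "az": -7}, {"x": 1.7, "y": -4.3, "az": -7}, {"x": 1.7, "y": -4.3, "az": -7}, {"x": 1.7, "y": -4.3, "az": -7}, {"x": 1.7, "y": -4.3, "az": -7}, {"x": 1.7, "y": -4.3, "az": -7}, {"x": 1.7, "y": -4.3, "az": -7}]}}

```text
$.moves[0]: bad value
```

Request:
{"api": "step_arm", "payload": {"moves": [{"x": 1.7, "y": -4.3, "z": 0, "ax": 0, "ay": 0, "az": -7, "grip": -1}]}}

```text
clock: 0.2
tcp_pos: [0.3013, 0.5699, 0.2289]
tcp_rot: [-0.001, 0.276, 0.961, -0.001]
contact_force: [1.5, 0.2, 0.2]
opening: 0.0854
```

All keys are needed in each row.

Request:
{"api": "step_arm", "payload": {"moves": [{"x": 1.6, "y": -4.2, "z": 0.1, "ax": 0, "ay": 0, "az": -7, "grip": -1}, {"x": 1.6, "y": -4.2, "z": 0.1, "ax": 0, "ay": 0, "az": -7, "grip": -1}, {"x": 1.6, "y": -4.2, "z": 0.1, "ax": 0, "ay": 0, "az": -7, "grip": -1}, {"x": 1.6, "y": -4.2, "z": 0.1, "ax": 0, "ay": 0, "az": -7, "grip": -1}, {"x": 1.6, "y": -4.2, "z": 0.1, "ax": 0, "ay": 0, "az": -7, "grip": -1}, {"x": 1.6, "y": -4.2, "z": 0.1, "ax": 0, "ay": 0, "az": -7, "grip": -1}, {"x": 1.6, "y": -4.2, "z": 0.1, "ax": 0, "ay": 0, "az": -7, "grip": -1}, {"x": 1.6, "y": -4.2, "z": 0.1, "ax": 0, "ay": 0, "az": -7, "grip": -1}, {"x": 1.6, "y": -4.2, "z": 0.1, "ax": 0, "ay": 0, "az": -7, "grip": -1}, {"x": 0, "y": 0, "z": 0, "ax": 0, "ay": 0, "az": 0, "grip": -1}]}}

```text
clock: 1.2
tcp_pos: [0.4456, 0.1726, 0.232]
tcp_rot: [-0.003, 0.753, 0.658, -0.004]
contact_force: [-0.3, -0.2, 0.5]
opening: 0.0854
```

```bash
python3 - <<'E'
from h import *
s,d=snap("wrist","w1",None,1.5)
print(s["tcp_pos"],s["tcp_rot"]); print(cam(s,d))
for p in [(.454,.185,.101),(.461,.255,.071),(.45,.123,.083)]: print(np.array(pix("w1",p))*1.5)
E
```

```text
[0.44563341 0.17264454 0.23203562] [-0.00300317  0.75333501  0.65762009 -0.00362948]
(array([[ 0.99089043, -0.1273908 , -0.04367766],
       [-0.13435101, -0.95743172, -0.25548837],
       [-0.00927151,  0.25902912, -0.96582501]]), array([0.45626848, 0.23830522, 0.37394125]))
[395.05055227 259.16344495]
[390.96936101 135.8409922 ]
[400.60014463 346.97492312]
```

View pics/w1.png

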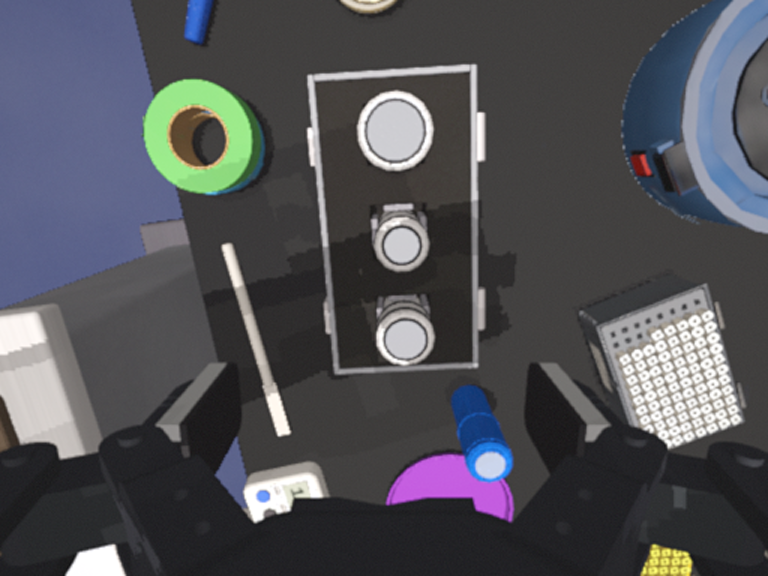

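The wrist view shows the tube tops at (395,130) short, (401,245) long and (405,340) mid. The case axis is close to vertical in this picture.

```bash
python3 - <<'E'
from h import *
P=[world("w1",u/1.5,v/1.5,z) for u,v,z in [(395,130,.071),(401,245,.101),(405,340,.083)]]
for p in P: print(p)
d=P[0]-P[2]; print(np.linalg.norm(d),np.degrees(np.arctan2(-d[0],d[1])))
c=[world("w1",u/1.5,v/1.5,.047) for u,v in [(310,77),(475,68),(477,370),(336,372)]]
print(c,np.mean(c,0))
s,_=load("w1");w=s["tcp_rot"];r=R.from_quat([w[1],w[2],w[3],w[0]]).as_matrix();print(np.degrees(np.arctan2(r[1,1],r[0,1])),r)
E
```

```text
[0.46385517 0.25800757 0.071     ]
[0.45848536 0.19282624 0.101     ]
[0.45345084 0.1274499  0.083     ]
0.1315201699890748 -4.556354681538375
[array([0.4148829 , 0.29864322, 0.047     ]), array([0.51932007, 0.28962226, 0.047     ]), array([0.50336752, 0.08310397, 0.047     ]), array([0.39882492, 0.09519804, 0.047     ])] [0.45909885 0.19164187 0.047     ]
-7.762057412714564 [[ 1.35045300e-01  9.90794662e-01 -9.41830864e-03]
 [ 9.90838262e-01 -1.35053608e-01 -2.48853900e-04]
 [-1.51853968e-03 -9.29841402e-03 -9.99955616e-01]]
```

Request:
{"api": "step_arm", "payload": {"moves": [{"x": 0.7, "y": 1.0, "z": -1, "ax": 0, "ay": -0.5, "az": 3, "grip": -1}, {"x": 0.6, "y": 1.0, "z": -2, "ax": 0, "ay": 0, "az": 0, "grip": -1}, {"x": 0, "y": 0, "z": -3, "ax": 0, "ay": 0, "az": 0, "grip": -1}, {"x": 0, "y": 0, "z": -3, "ax": 0, "ay": 0, "az": 0, "grip": -1}, {"x": 0, "y": 0, "z": -2, "ax": 0, "ay": 0, "az": 0, "grip": -1}, {"x": 0, "y": 0, "z": 0, "ax": 0, "ay": 0, "az": 0, "grip": -1}]}}

```text
clock: 1.85
tcp_pos: [0.4547, 0.2016, 0.1181]
tcp_rot: [-0.002, 0.73, 0.684, 0.001]
contact_force: [-0.8, -0.4, 1.2]
opening: 0.0852
```

Request:
{"api": "step_arm", "payload": {"moves": [{"x": 0.4, "y": -0.9, "z": 0, "ax": 0, "ay": 0, "az": -0.9, "grip": -1}, {"x": 0, "y": 0, "z": -1, "ax": 0, "ay": 0, "az": 0, "grip": -1}, {"x": 0, "y": 0, "z": 0, "ax": 0, "ay": 0, "az": 0, "grip": -1}]}}

```text
clock: 2.15
tcp_pos: [0.4593, 0.1941, 0.1093]
tcp_rot: [-0.002, 0.734, 0.679, 0.002]
contact_force: [-1.2, -0.2, 0.5]
opening: 0.085
```

```bash
python3 - <<'E'
from h import *
s,d=snap("wrist","w2",None,1.5); print(s["tcp_pos"],s["tcp_rot"],s["contact_force"])
for p in [(.4585,.1925,.101)]: print(np.array(pix("w2",p))*1.5)
E
```

```text
[0.45932209 0.19413842 0.1093443 ] [-0.00166726  0.73408247  0.67905597  0.00177065] [-1.23466982 -0.16111044  0.49240251]
[378.9484436  370.86633776]
```

View pics/w2.png

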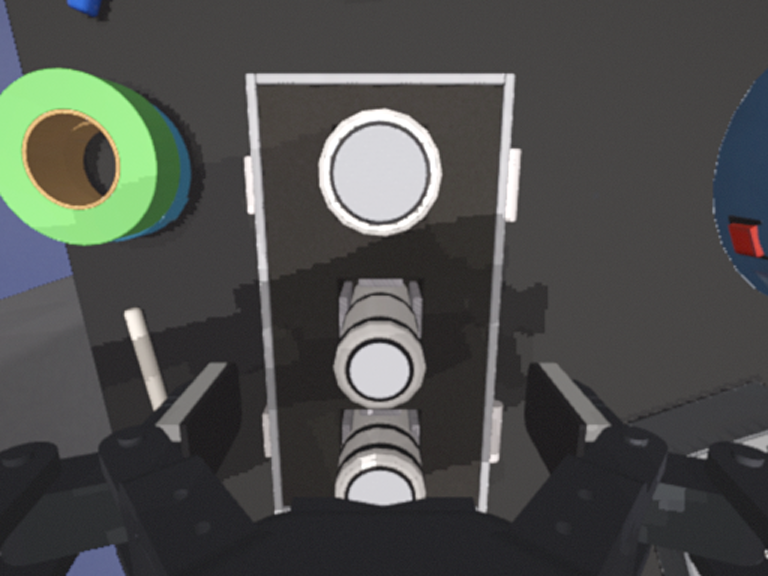

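The tube top is at (380,369), within about 2 px of the prediction, and the jaws line up with the case. Now I'll descend.

Request:
{"api": "step_arm", "payload": {"moves": [{"x": -0.1, "y": -0.1, "z": -2, "ax": 0, "ay": 0, "az": 0, "grip": -1}, {"x": 0, "y": 0, "z": -2, "ax": 0, "ay": 0, "az": 0, "grip": -1}, {"x": 0, "y": 0, "z": -0.8, "ax": 0, "ay": 0, "az": 0, "grip": -1}, {"x": 0, "y": 0, "z": 0, "ax": 0, "ay": 0, "az": 0, "grip": -1}]}}

```text
clock: 2.6
tcp_pos: [0.4633, 0.1939, 0.066]
tcp_rot: [0.002, 0.734, 0.679, 0.007]
contact_force: [-0.4, 1.3, 0.4]
opening: 0.0855
```

Request:
{"api": "step_arm", "payload": {"moves": [{"x": -0.5, "y": -0.1, "z": -0.4, "ax": -0.4, "ay": 0.7, "az": 0, "grip": -1}, {"x": 0, "y": 0, "z": 0, "ax": 0, "ay": 0, "az": 0, "grip": -1}]}}

```text
clock: 2.8
tcp_pos: [0.4591, 0.193, 0.0634]
tcp_rot: [0.0, 0.734, 0.679, 0.001]
contact_force: [-0.5, -0.3, 0.3]
opening: 0.0854
```

Request:
{"api": "step_arm", "payload": {"moves": [{"x": 0, "y": 0, "z": -0.3, "ax": 0, "ay": 0, "az": 0, "grip": -1}, {"x": 0, "y": 0, "z": 0, "ax": 0, "ay": 0, "az": 0, "grip": 1}, {"x": 0, "y": 0, "z": 0, "ax": 0, "ay": 0, "az": 0, "grip": 1}, {"x": 0, "y": 0, "z": 0, "ax": 0, "ay": 0, "az": 0, "grip": 1}, {"x": 0, "y": 0, "z": 0, "ax": 0, "ay": 0, "az": 0, "grip": 1}, {"x": 0, "y": 0, "z": 0, "ax": 0, "ay": 0, "az": 0, "grip": 1}, {"x": 0, "y": 0, "z": 0, "ax": 0, "ay": 0, "az": 0, "grip": 1}, {"x": 0, "y": 0, "z": 0, "ax": 0, "ay": 0, "az": 0, "grip": 1}], "force": 80}}

```text
clock: 3.6
tcp_pos: [0.4592, 0.1935, 0.0627]
tcp_rot: [0.0, 0.734, 0.679, 0.001]
contact_force: [-0.7, 0.0, 1.6]
opening: 0.0307
```

The grip is on the head, with low side forces. I'll lift with small twists.

Request:
{"api": "step_arm", "payload": {"moves": [{"x": 0, "y": 0, "z": 0.2, "ax": 0, "ay": 0, "az": 4, "grip": 1}, {"x": 0, "y": 0, "z": 0.3, "ax": 0, "ay": 0, "az": -4, "grip": 1}, {"x": 0, "y": 0, "z": 0.3, "ax": 0, "ay": 0, "az": -4, "grip": 1}, {"x": 0, "y": 0, "z": 0.3, "ax": 0, "ay": 0, "az": 4, "grip": 1}, {"x": 0, "y": 0, "z": 0.3, "ax": 0, "ay": 0, "az": 4, "grip": 1}, {"x": 0, "y": 0, "z": 0.3, "ax": 0, "ay": 0, "az": -4, "grip": 1}]}}

```text
clock: 4.2
tcp_pos: [0.4577, 0.193, 0.0693]
tcp_rot: [0.001, 0.734, 0.679, 0.004]
contact_force: [5.1, 0.5, -10.3]
opening: 0.0301
```

Request:
{"api": "step_arm", "payload": {"moves": [{"x": 0.05, "y": 0, "z": 0.3, "ax": -0.2, "ay": 0.3, "az": -4, "grip": 1}, {"x": 0, "y": 0, "z": 0.4, "ax": 0, "ay": 0, "az": 4, "grip": 1}, {"x": 0, "y": 0, "z": 0.4, "ax": 0, "ay": 0, "az": 4, "grip": 1}, {"x": 0, "y": 0, "z": 0.4, "ax": 0, "ay": 0, "az": -4, "grip": 1}, {"x": 0, "y": 0, "z": 0.4, "ax": 0, "ay": 0, "az": -4, "grip": 1}, {"x": 0, "y": 0, "z": 0.4, "ax": 0, "ay": 0, "az": 4, "grip": 1}]}}

```text
clock: 4.8
tcp_pos: [0.4574, 0.1929, 0.0801]
tcp_rot: [0.002, 0.736, 0.677, 0.005]
contact_force: [4.0, 2.6, -11.7]
opening: 0.0302
```

Request:
{"api": "step_arm", "payload": {"moves": [{"x": 0.05, "y": 0, "z": 0.4, "ax": -0.2, "ay": 0.4, "az": 4, "grip": 1}, {"x": 0, "y": 0, "z": 0.5, "ax": 0, "ay": 0, "az": -4, "grip": 1}, {"x": 0, "y": 0, "z": 0.5, "ax": 0, "ay": 0.2, "az": -4, "grip": 1}, {"x": 0, "y": 0, "z": 0.5, "ax": 0, "ay": 0, "az": 4, "grip": 1}, {"x": 0, "y": 0, "z": 0.5, "ax": 0, "ay": 0.2, "az": 4, "grip": 1}, {"x": 0, "y": 0, "z": 0.5, "ax": 0, "ay": 0, "az": -4, "grip": 1}]}}

```text
clock: 5.4
tcp_pos: [0.458, 0.193, 0.0971]
tcp_rot: [0.0, 0.736, 0.676, 0.004]
contact_force: [3.1, 0.1, -0.8]
opening: 0.0301
```

Request:
{"api": "step_arm", "payload": {"moves": [{"x": 0, "y": 0, "z": 0.5, "ax": 0, "ay": 0.2, "az": -4, "grip": 1}, {"x": 0, "y": 0, "z": 0.5, "ax": 0, "ay": 0, "az": 4, "grip": 1}, {"x": 0, "y": 0, "z": 0.7, "ax": 0, "ay": 0, "az": 0, "grip": 1}, {"x": 0, "y": 0, "z": 1.5, "ax": 0, "ay": 0, "az": 0, "grip": 1}, {"x": 0, "y": 0, "z": 2, "ax": 0, "ay": 0, "az": 0, "grip": 1}, {"x": 0, "y": 0, "z": 2, "ax": 0, "ay": 0, "az": 0, "grip": 1}, {"x": 0, "y": 0, "z": 2, "ax": 0, "ay": 0, "az": 0, "grip": 1}, {"x": 0, "y": 0, "z": 0, "ax": 0, "ay": 0, "az": 0, "grip": 1}]}}

```text
clock: 6.2
tcp_pos: [0.4566, 0.1922, 0.1899]
tcp_rot: [-0.002, 0.74, 0.673, 0.001]
contact_force: [1.2, 0.3, -1.5]
opening: 0.0302
```

```bash
python3 - <<'E'
from h import *
s,d=snap("wrist","w3",None,1.5); print(s["tcp_pos"],s["tcp_rot"],s["contact_force"],s["opening"],s["qpos"])
snap("side","s3",(200,80,400,230),4)
snap("top","t3")
E
```

```text
[0.45662894 0.1922403  0.18993404] [-0.00154479  0.73977872  0.67284697  0.00141926] [ 1.15891339  0.2794798  -1.48214654] 0.03017032803553638 [ 0.19127168 -0.07740461  2.04979188  0.00447222  1.16839071  0.28421327]
```

View pics/s3.png

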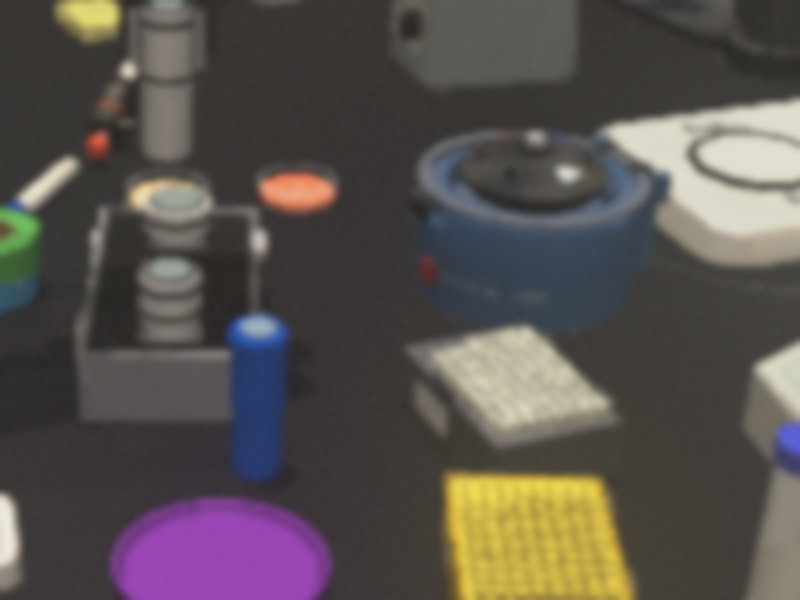

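The side view shows the long tube hanging upright, with its underside at crop pixel (167,157), clear of the case. The other two are seated. Next I'll move toward the dish.

Request:
{"api": "step_arm", "payload": {"moves": [{"x": 0, "y": -1.5, "z": 0, "ax": 0, "ay": 0, "az": 0, "grip": 1}, {"x": 0, "y": -3, "z": 0, "ax": 0, "ay": 0, "az": 0, "grip": 1}, {"x": 0, "y": -3, "z": 0, "ax": 0, "ay": 0, "az": 0, "grip": 1}, {"x": 0, "y": -3, "z": 0, "ax": 0, "ay": 0, "az": 0, "grip": 1}, {"x": 0, "y": -3, "z": 0, "ax": 0, "ay": 0, "az": 0, "grip": 1}, {"x": 0, "y": -3, "z": 0, "ax": 0, "ay": 0, "az": 0, "grip": 1}, {"x": 0, "y": -3, "z": 0, "ax": 0, "ay": 0, "az": 0, "grip": 1}, {"x": 0, "y": -3, "z": 0, "ax": 0, "ay": 0, "az": 0, "grip": 1}, {"x": 0, "y": -3, "z": 0, "ax": 0, "ay": 0, "az": 0, "grip": 1}, {"x": 0, "y": -1, "z": 0, "ax": 0, "ay": 0, "az": 0, "grip": 1}]}}

```text
clock: 7.35
tcp_pos: [0.443, -0.0802, 0.1677]
tcp_rot: [-0.015, 0.739, 0.673, -0.011]
contact_force: [0.3, 0.4, -0.4]
opening: 0.0304
```

Request:
{"api": "step_arm", "payload": {"moves": [{"x": 0, "y": -3, "z": 0, "ax": 0, "ay": 0, "az": 0, "grip": 1}, {"x": 0, "y": -3, "z": 0, "ax": 0, "ay": 0, "az": 0, "grip": 1}, {"x": 0, "y": -2, "z": 0, "ax": 0, "ay": 0, "az": 0, "grip": 1}, {"x": 0, "y": 0, "z": 0, "ax": 0, "ay": 0, "az": 0, "grip": 1}]}}

```text
clock: 7.75
tcp_pos: [0.4402, -0.161, 0.162]
tcp_rot: [-0.02, 0.74, 0.672, -0.012]
contact_force: [-0.4, 0.7, -0.7]
opening: 0.0304
```

```bash
python3 - <<'E'
from h import *
s,d=snap("wrist","w4",None,1.5); print(s["tcp_pos"],s["tcp_rot"],s["contact_force"],s["opening"],s["qpos"])
print(np.array(pix("w4",(.438,-.25,.01)))*1.5)
p=s["tcp_pos"]; 
for z in (.12,.13,.14): print(z,pix("s3",(.457,.192,z)))
E
```

```text
[ 0.44015946 -0.16102035  0.16203007] [-0.01992173  0.73995457  0.67226149 -0.01161195] [-0.44604938  0.72548085 -0.70889086] 0.03035549562705495 [-0.5613324  -0.07991376  2.10714549 -0.01272866  1.15901411 -0.46018275]
[400.88509858 403.51754797]
0.12 (np.float64(242.71404055918137), np.float64(121.49473253561736))
0.13 (np.float64(242.6788947934389), np.float64(117.7736235091377))
0.14 (np.float64(242.64340149168171), np.float64(114.01571860201834))
```

View pics/w4.png

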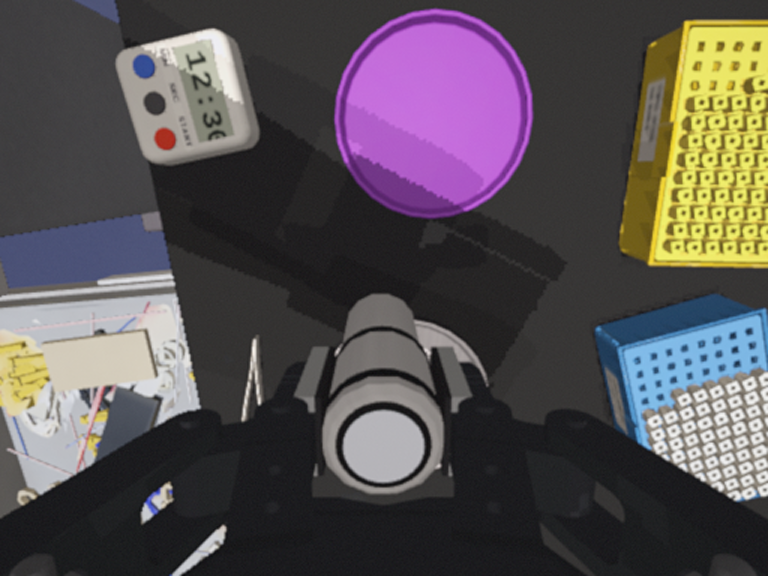

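The tube hangs straight in the grip. The purple dish is at (433,113), and the steel dish's rim arc shows behind the tube at about (450,320) to (490,385). I'll get the dish centre by ellipse fits in the top and side images, with the purple dish as a cross-check in the wrist image.

```bash
python3 - <<'E'
from h import *
def fit(f,mask,z=.01):
    n,l,st,c=cv2.connectedComponentsWithStats(mask.astype(np.uint8)); i=1+np.argmax(st[1:,4])
    cn=max(cv2.findContours((l==i).astype(np.uint8),0,1)[0],key=len); h=cv2.convexHull(cn)[:,0]
    w=np.array([world(f,u,v,z)[:2] for u,v in h]); (cx,cy),r=cv2.minEnclosingCircle(w.astype(np.float32))
    A=np.c_[2*w,np.ones(len(w))]; x=np.linalg.lstsq(A,(w**2).sum(1),rcond=None)[0]
    print(f,st[i],"mec",cx,cy,r,"lsq",x[:2],np.sqrt(x[2]+x[0]**2+x[1]**2))
def M(f,kind,box):
    c=load(f)[1]["color"].astype(int); r,g,b=c[...,0],c[...,1],c[...,2]
    m=(c.min(2)>110) if kind=="w" else (b>g+50)&(r>g+30)
    o=np.zeros_like(m); x0,y0,x1,y1=box; o[y0:y1,x0:x1]=m[y0:y1,x0:x1]; return o
fit("top0",M("top0","w",(325,178,387,240)))
fit("side0",M("side0","w",(200,250,290,315)))
fit("top0",M("top0","p",(250,165,315,228)))
fit("side0",M("side0","p",(220,200,290,245)))
fit("w4",M("w4","p",(215,0,365,150)))
E
```

```text
top0 [ 332  186   48   48 1805] mec 0.4366052746772766 -0.24944458901882172 0.058526117354631424 lsq [ 0.43633507 -0.24939002] 0.058066086420265346
side0 [ 211  258   66   48 2494] mec 0.43859031796455383 -0.25150683522224426 0.0594216026365757 lsq [ 0.43856337 -0.25151011] 0.05866984167237292
top0 [ 259  173   48   48 1811] mec 0.46845775842666626 -0.07113581150770187 0.0584443174302578 lsq [ 0.46840513 -0.07111288] 0.05808237162449865
side0 [ 228  205   55   33 1437] mec 0.4700619876384735 -0.07439363747835159 0.059288058429956436 lsq [ 0.47018789 -0.07456791] 0.058233495655962544
w4 [  223     6   133   140 14523] mec 0.47159743309020996 -0.06906083971261978 0.05805608257651329 lsq [ 0.47167517 -0.06900234] 0.05764242428773339
```

The estimates agree, with the dish centre at about (0.438, -0.250). I'll level the tool and move over it.

Request:
{"api": "step_arm", "payload": {"moves": [{"x": 0, "y": -2, "z": 0.2, "ax": -0.8, "ay": -2.5, "az": 0, "grip": 1}, {"x": 0, "y": -2.2, "z": 0.2, "ax": 0, "ay": 0, "az": 0, "grip": 1}, {"x": 0, "y": -2.2, "z": 0.2, "ax": 0, "ay": 0, "az": 0, "grip": 1}, {"x": 0, "y": -2, "z": 0.2, "ax": 0, "ay": 0, "az": 0, "grip": 1}, {"x": 0, "y": 0, "z": 0, "ax": 0, "ay": 0, "az": 0, "grip": 1}]}}

```text
clock: 8.3
tcp_pos: [0.4388, -0.2374, 0.1653]
tcp_rot: [-0.006, 0.738, 0.675, 0.001]
contact_force: [-0.8, 1.1, -0.2]
opening: 0.0304
```

Request:
{"api": "step_arm", "payload": {"moves": [{"x": 0, "y": -1.2, "z": 0, "ax": -0.6, "ay": -0.4, "az": 0, "grip": 1}, {"x": 0, "y": 0, "z": -1.5, "ax": 0, "ay": 0, "az": 0, "grip": 1}, {"x": 0, "y": 0, "z": -2, "ax": 0, "ay": 0, "az": 0, "grip": 1}, {"x": 0, "y": 0, "z": -2, "ax": 0, "ay": 0, "az": 0, "grip": 1}, {"x": 0, "y": 0, "z": -2, "ax": 0, "ay": 0, "az": 0, "grip": 1}, {"x": 0, "y": 0, "z": -1, "ax": 0, "ay": 0, "az": 0, "grip": 1}, {"x": 0, "y": 0, "z": 0, "ax": 0, "ay": 0, "az": 0, "grip": 1}]}}

```text
clock: 9.0
tcp_pos: [0.4371, -0.2408, 0.0709]
tcp_rot: [-0.003, 0.736, 0.677, 0.001]
contact_force: [-0.0, 0.1, -1.1]
opening: 0.03
```

Request:
{"api": "step_arm", "payload": {"moves": [{"x": 0.1, "y": -0.9, "z": 0, "ax": -0.3, "ay": -0.1, "az": 0, "grip": 1}, {"x": 0, "y": 0, "z": 0, "ax": 0, "ay": 0, "az": 0, "grip": 1}]}}

```text
clock: 9.2
tcp_pos: [0.4385, -0.2498, 0.0711]
tcp_rot: [-0.0, 0.736, 0.677, -0.0]
contact_force: [0.4, -0.0, -1.2]
opening: 0.0305
```

```bash
python3 - <<'E'
from h import *
s,d=snap("side","s5",(160,180,320,330),4); print(s["tcp_pos"],s["tcp_rot"],s["contact_force"])
for p in [(.438,-.249,s["tcp_pos"][2]-.0547),(.438,-.249,.004)]: u,v=pix("s5",p);print((u-160)*4,(v-180)*4)
E
```

```text
[ 0.43852512 -0.24982385  0.07105522] [-4.75081440e-04  7.35717934e-01  6.77287897e-01 -3.47621008e-06] [ 0.42129697 -0.02315652 -1.15060824]
332.48907795382706 386.6063783416387
332.71785347768764 407.02631190766783
```

View pics/s5.png

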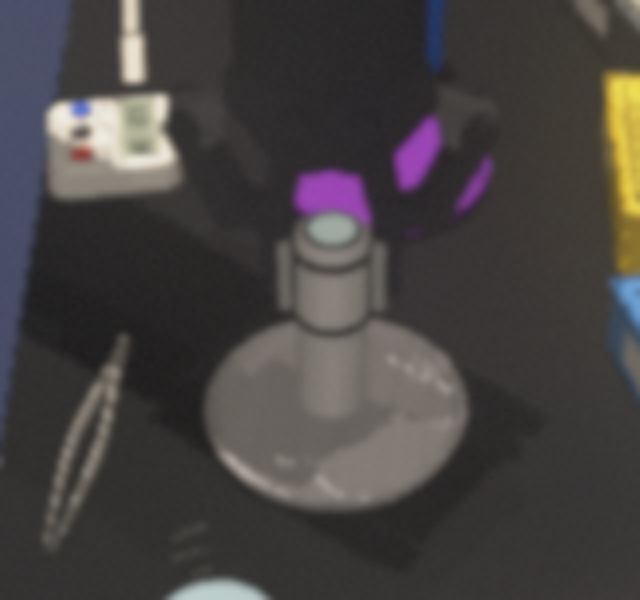

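The tube is upright over the centre of the dish, with its underside at about (331,415) and the dish centre at about (336,412). I'll lower gently and watch the force.

Request:
{"api": "step_arm", "payload": {"moves": [{"x": 0, "y": 0, "z": -0.4, "ax": 0, "ay": 0, "az": 0, "grip": 1}, {"x": 0, "y": 0, "z": -0.3, "ax": 0, "ay": 0, "az": 0, "grip": 1}, {"x": 0, "y": 0, "z": -0.2, "ax": 0, "ay": 0, "az": 0, "grip": 1}, {"x": 0, "y": 0, "z": 0, "ax": 0, "ay": 0, "az": 0, "grip": 1}]}}

```text
clock: 9.65
tcp_pos: [0.4397, -0.2509, 0.0638]
tcp_rot: [0.002, 0.736, 0.677, 0.0]
contact_force: [-0.2, -0.6, -2.1]
opening: 0.0298
```

Request:
{"api": "step_arm", "payload": {"moves": [{"x": -0.1, "y": 0.1, "z": -0.2, "ax": 0.1, "ay": 0.1, "az": 0, "grip": 1}, {"x": 0, "y": 0, "z": -0.15, "ax": 0, "ay": 0, "az": 0, "grip": 1}, {"x": 0, "y": 0, "z": 0, "ax": 0, "ay": 0, "az": 0, "grip": 1}]}}

```text
clock: 9.95
tcp_pos: [0.4387, -0.2498, 0.0601]
tcp_rot: [0.0, 0.736, 0.677, 0.0]
contact_force: [0.6, -0.5, -1.5]
opening: 0.0303
```

Request:
{"api": "step_arm", "payload": {"moves": [{"x": 0, "y": 0, "z": -0.1, "ax": 0, "ay": 0, "az": 0, "grip": 1}, {"x": 0, "y": 0, "z": -0.1, "ax": 0, "ay": 0, "az": 0, "grip": 1}, {"x": 0, "y": 0, "z": 0, "ax": 0, "ay": 0, "az": 0, "grip": 1}]}}

```text
clock: 10.25
tcp_pos: [0.439, -0.2501, 0.0588]
tcp_rot: [0.001, 0.736, 0.677, 0.0]
contact_force: [-0.1, -0.4, 0.1]
opening: 0.03
```

Request:
{"api": "step_arm", "payload": {"moves": [{"x": 0, "y": 0, "z": -0.1, "ax": 0, "ay": 0, "az": 0, "grip": 1}, {"x": 0, "y": 0, "z": 0, "ax": 0, "ay": 0, "az": 0, "grip": 1}]}}

```text
clock: 10.45
tcp_pos: [0.4393, -0.2505, 0.0588]
tcp_rot: [0.001, 0.736, 0.677, 0.0]
contact_force: [-0.2, 0.1, -1.4]
opening: 0.03
```

Request:
{"api": "step_arm", "payload": {"moves": [{"x": 0, "y": 0, "z": -0.2, "ax": 0, "ay": 0, "az": 0, "grip": 1}, {"x": 0, "y": 0, "z": -0.1, "ax": 0, "ay": 0, "az": 0, "grip": 1}, {"x": 0, "y": 0, "z": 0, "ax": 0, "ay": 0, "az": 0, "grip": 1}]}}

```text
clock: 10.75
tcp_pos: [0.4398, -0.251, 0.0588]
tcp_rot: [0.0, 0.736, 0.677, -0.0]
contact_force: [-1.2, 0.5, -1.6]
opening: 0.0304
```

Request:
{"api": "step_arm", "payload": {"moves": [{"x": -0.1, "y": 0.1, "z": -0.4, "ax": 0, "ay": 0, "az": 0, "grip": 1}]}}

```text
clock: 10.85
tcp_pos: [0.4401, -0.2515, 0.0585]
tcp_rot: [0.001, 0.735, 0.678, -0.001]
contact_force: [-7.9, 5.4, 36.3]
opening: 0.03
```

Contact is clear at 36 N. I'll relax, then open gradually.

Request:
{"api": "step_arm", "payload": {"moves": [{"x": 0, "y": 0, "z": 0.05, "ax": 0, "ay": 0, "az": 0, "grip": 1}, {"x": 0, "y": 0, "z": 0, "ax": 0, "ay": 0, "az": 0, "grip": 1}, {"x": 0, "y": 0, "z": 0, "ax": 0, "ay": 0, "az": 0, "grip": 0.2}, {"x": 0, "y": 0, "z": 0, "ax": 0, "ay": 0, "az": 0, "grip": 0.15}, {"x": 0, "y": 0, "z": 0, "ax": 0, "ay": 0, "az": 0, "grip": 0}, {"x": 0, "y": 0, "z": 0, "ax": 0, "ay": 0, "az": 0, "grip": -0.4}, {"x": 0, "y": 0, "z": 0, "ax": 0, "ay": 0, "az": 0, "grip": -0.8}, {"x": 0, "y": 0, "z": 0, "ax": 0, "ay": 0, "az": 0, "grip": -1}, {"x": 0, "y": 0, "z": 0, "ax": 0, "ay": 0, "az": 0, "grip": -1}, {"x": 0, "y": 0, "z": 0, "ax": 0, "ay": 0, "az": 0, "grip": -1}], "force": 20}}

```text
clock: 11.85
tcp_pos: [0.4402, -0.2516, 0.0578]
tcp_rot: [0.002, 0.735, 0.678, -0.0]
contact_force: [0.9, -0.7, 0.2]
opening: 0.0856
```

Request:
{"api": "step_arm", "payload": {"moves": [{"x": 0, "y": 0, "z": 1, "ax": 0, "ay": 0, "az": 0, "grip": -1}, {"x": 0, "y": 0, "z": 1.5, "ax": 0, "ay": 0, "az": 0, "grip": -1}, {"x": 0, "y": 0, "z": 2, "ax": 0, "ay": 0, "az": 0, "grip": -1}, {"x": 0, "y": 0, "z": 2, "ax": 0, "ay": 0, "az": 0, "grip": -1}, {"x": 0, "y": 0, "z": 3, "ax": 0, "ay": 0, "az": 0, "grip": -1}, {"x": 0, "y": 0, "z": 3, "ax": 0, "ay": 0, "az": 0, "grip": -1}, {"x": 0, "y": 0, "z": 0, "ax": 0, "ay": 0, "az": 0, "grip": -1}, {"x": 0, "y": 0, "z": 0, "ax": 0, "ay": 0, "az": 0, "grip": -1}]}}

```text
clock: 12.65
tcp_pos: [0.4395, -0.251, 0.1918]
tcp_rot: [0.003, 0.735, 0.678, -0.0]
contact_force: [-0.4, 0.0, -0.8]
opening: 0.0852
```

```bash
python3 - <<'E'
from h import *
s,d=snap("side","s6",(160,100,370,330),2.6); print(s["clock"],s["tcp_pos"],s["contact_force"],s["qd"])
E
```

```text
12.65 [ 0.43950614 -0.25095157  0.19183774] [-0.36354211  0.00150111 -0.84833204] [ 0.00090038 -0.0323528  -0.03639493  0.00172413  0.007217    0.00045783]
```

View pics/s6.png

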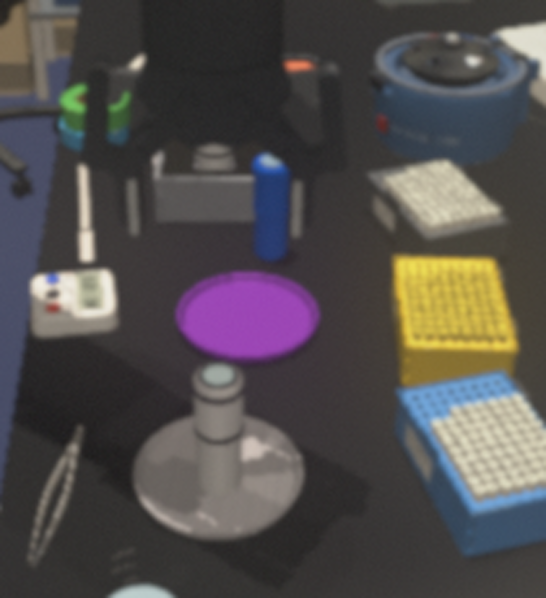

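The tube stands upright at about (218,490), near the dish centre at about (219,475). The dish is flat, the gripper is clear above, and the mid tube is seated. Both neighbours looked seated right after the pull, at s3. I'll hand in now.

```bash
python3 -c "
from rig import *
print(hand_in())"
```

```text
the job is handed in; nothing more can be done
None
```

I pulled the long tube (the middle one in the row) out of its foam with small twists and stood it on the steel dish. I then opened the gripper, raised it clear, and handed in at about 12.7 s of the 48 s allowed. No verdict was reported.

- **Tube on dish:** the last side picture shows it upright near the centre of the dish, which lies flat. I aimed within about 3 mm of the measured centre. I didn't measure the final offset or tilt.
- **Touchdown:** small downward steps stopped moving the arm at the expected height, but the force reading showed nothing. A firmer step then read 36 N at the wrist, passed through the held tube, and I let go after that.
- **Other two tubes:** both looked seated in the side picture after the pull. In the last picture the gripper hides most of the case, so only the mid tube was seen seated again. I didn't measure either tube's position afterwards.

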